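# Take the blue mini canvas from the drying rack to the display stand

### The job

The blue mini canvas is dry: pull it straight up out of its narrow slot in the pale-wood drying rack by its exposed top edge, and stand it upright in the trough of the dark-wood display stand, lowering it to the trough floor rather than dropping it, and let go. Leave the ochre and the red canvas where they are in the rack.

Things in the scene. Friction and masses are not known exactly. Their poses are not given: they have to be found in the camera images.
- blue_canvas: Mini canvas to move: dark blue all over, pale blue strokes on its faces. Rigid block 80 mm wide (x axis), 18 mm thick (y), 100 mm tall (z up), about 90 g; origin at the centre of its underside. Starts upright in one of 3 slots (any order, 95 mm apart, 22 mm wide) of a fixed pale-wood rack: slot floor 10 mm, wall tops 65 mm above the table, so its top 45 mm is exposed.
- ochre_canvas: Bystander mini canvas in another slot of the rack, to be left alone: ochre all over, with a teal band and a red patch on its faces. Rigid block 80 mm wide (x axis), 18 mm thick (y), 100 mm tall (z up), about 90 g; origin at the centre of its underside. It stands in its slot like the blue one, its top 110 mm above the table.
- red_canvas: Bystander mini canvas in another slot of the rack, to be left alone: dark red all over, with a cream patch on its faces. Rigid block 80 mm wide (x axis), 18 mm thick (y), 100 mm tall (z up), about 90 g; origin at the centre of its underside. It stands in its slot like the blue one, its top 110 mm above the table.
- stand: Low display stand of dark wood fixed on the table: an open trough 140 mm long (its x axis) and 64 mm wide (y axis) outside, 124 x 44 mm inside. Origin at the centre of its underside; the trough floor lies 8 mm and the wall tops 22 mm above the table. A canvas stands in it with its 80 mm width along the trough, either face to either side.
There are look-alikes about, which are no part of the job. What is shaped like the blue_canvas but green, pink or yellow is not meant.

How it is judged (in metres and radians):
On the way:
1. the blue canvas is lifted clear of its slot (height (world z) of blue_canvas above 0.07 m), for 0.1 s.
At the end, for the whole second after the job is handed in: The blue canvas stands at rest on the stand's trough floor (underside under 14 mm above the table), within 25 mm of its centre along and 16 mm across, upright within 11 and along the trough within 20 degrees; the ochre and red canvases are within 15 mm of their starts (x of blue_canvas in the frame of stand between -0.025 and 0.025 m and y of blue_canvas in the frame of stand between -0.016 and 0.016 m and height (world z) of blue_canvas below 0.014 m and angle between blue_canvas's own z axis and vertical below 0.2 rad and angle between the x axis of blue_canvas and the x axis of stand, either way round below 0.35 rad and linear speed of blue_canvas below 0.03 m/s and distance of each of ochre_canvas, red_canvas from where it was at the start of the episode below 0.015 m); the robot touches nothing.
It fails at once if the blue canvas is dropped: it moves faster than 0.5 m/s close above the display stand (within 30 mm of its centre, underside less than 60 mm up) (horizontal distance between blue_canvas and stand below 0.03 m and height (world z) of blue_canvas below 0.06 m and linear speed of blue_canvas above 0.5 m/s).
It fails at once if the ochre or the red canvas is moved by more than 20 mm (distance of any of ochre_canvas, red_canvas from where it was at the start of the episode above 0.02 m).
It also fails if it takes over 40 s, if anything falls off the work surface, if the arm or the gripper's body presses on something with over 40 N, if the wrist force passes 120 N, or if a joint passes its speed limit or range.

### The arm

A 6-joint arm with a two-finger parallel gripper is mounted at the origin on the work surface. World frame = base frame: x ahead of the robot, y to its left, z up, the work surface at z = 0. Lengths are in mm, angles in rad, forces in N, time in s.
With the tool pointing down it reaches from about 275 to 750 mm from the base axis. Payload 10.2 kg.
Tool frame: the origin (TCP) lies between the finger pads; the fingertips stand 11 mm ahead of it and the grasp point (between the pads) lies 8 mm behind it; z points along the fingers, y is the line along which they close (so a half turn about z gives the same grasp; the last joint's range is limited). The gripper opens to 85 mm and grips with 20 to 120 N. Pads are 22 mm wide; open, the fingers measure 114 mm over their backs; the gripper's body (76 mm by 85 mm) begins 54 mm behind the grasp point. The pads swing forward as they close: fully open they stand 13 mm farther back than shut.
Start: joints at [-1.528, 0.313, 1.498, -0, 1.331, -0.223], TCP at [137.894, -506.573, 242.294] pointing down, gripper open.
Joint ranges: [-2.94, 2.94], [-0.97, 2.17], [0.19, 2.56], [-1.23, 4.37], [0.02, 3.11], [-2.88, 2.88]. Speed limits (rad/s): [2.39, 2.39, 3.01, 3.14, 3.14, 3.14].

### API

Orientations are given as a unit quaternion [w, x, y, z].
In Python, from rig import sense, eyes, finish_job gives the robot as it stands.
- The arm moves only by the shell command python3 -m jog 'ROWS' [FORCE]. ROWS is JSON, a list of rows, each a list of 7 numbers: the shift along the tool's x, y, z in m, then the turn, a rotation vector about the tool's x, y, z in rad, then the finger opening in m, from 0 to 0.0854. In form: [[dx, dy, dz, rx, ry, rz, gripper], ...]. A call has 1 to 5 rows; each row shifts and turns the commanded pose from where the row before left it, along the tool's axes as they then stand; what a row does not reach is not made up. A row lasts 1/10 s, in which the tool goes at most 50 mm and 8.59 degrees, less where a joint would pass 70% of its speed; a pose out of reach is approached as far as the arm can. A call is refused whole if a number of a shift passes 0.05 or a number of a turn 0.15, either way. A call with a gripper value outside its range is refused whole. The fingers move at their own pace and stop on an object; FORCE is the grip in N (left out, the last holds). Time passes only in rows, so rows that do not move let the fingers close. It gives the time, the measured TCP pose, the force, the opening and the grip force at its end, in the units of the state.
- sense(): the state, without advancing time (a new reading comes with each control period).
- eyes.capture(name): name is "scene" or "side" or "wrist"; returns the picture (400x640x3 uint8, red, green, blue); there is no depth.
- eyes.calibration(name): a dict with "fx", "fy", "cx", "cy" (pixels), "cam_to_world" (4x4, takes a point from camera to world coordinates); the wrist camera has in their place "mount" (4x4, takes a point from camera to tool coordinates, whose origin is the TCP and whose axes are the flange's). Camera axes: x right, y down, z forward; pixel columns grow to the right and rows downward; lengths in mm; the calibration is good to about 2 mm. The wrist camera is an equidistant fisheye: a pixel r from the principal point sees the ray r / f radians off the axis. A picture is of the moment at which its call begins: read the wrist's pose just before it. calibration takes no time and is no camera call.
- finish_job(): hands the job in; it is judged then, once.
The state is a dict: "time_s": time; "joints": joint angles; "dq": joint speeds; "tau": joint torques, N m; "eef_pos": TCP position; "ee_rot": TCP orientation; "force": force on the tool from outside, world axes, zero at the start; "wrist_torque": the same for the moment, N m; "grip_width": opening from 0.0 (shut) to 1.0 (fully open); "grip_force": force on a finger pad.
Only numpy, scipy, OpenCV 4.12 (cv2) and the standard library are available. Lean on these libraries where they do the work, as an engineer would, in place of code of your own. Each camera call takes 0.05 s, during which the arm holds its last target. There are 200 camera calls.

## Working session

There is one attempt and no reset: what is moved stays moved. The work goes in short steps, Python scripts to look and compute and a shell command to move; the robot and the scene stay as the last step left them, time stands still between calls to the robot, and variables do not carry over. Pictures are saved under pics/ and viewed, at most 10 in all, crops included, and the job is handed in when it is done.

```bash
ls; mkdir -p pics
python3 - <<'E'
from rig import sense, eyes
import cv2, numpy as np
s=sense();print(s)
np.set_printoptions(suppress=True,precision=4)
for n in ("scene","side"):
    cv2.imwrite(f"pics/{n}0.png",eyes.capture(n)[:,:,::-1]);print(n,eyes.calibration(n))
print(eyes.calibration("wrist"))
E
```

```text
pics
{'time_s': 0.0, 'joints': array([-1.52841653e+00,  3.13438769e-01,  1.49844286e+00,  1.35423021e-05,
        1.33098975e+00, -2.23372385e-01]), 'dq': array([ 0.00057977,  0.00063034,  0.00138942, -0.00032218,  0.00067615,
       -0.00013546]), 'tau': array([-5.68370558e-05, -4.12265646e+01, -2.59738773e+01, -2.24227683e-04,
        4.15655828e-03, -1.57890111e-05]), 'eef_pos': array([ 137.87833277, -506.32005708,  241.73863808]), 'ee_rot': array([-6.36148696e-04,  9.91184964e-01,  1.32483800e-01,  6.43301496e-05]), 'force': array([-0.47042314, -0.34286684, -1.00410958]), 'wrist_torque': array([ 0.01678608, -0.06120329,  0.01653347]), 'grip_force': 0.0, 'grip_width': 1.0004820022571057}
scene {'fx': 501.379767294801, 'fy': 501.379767294801, 'cx': 310.1942513552495, 'cy': 204.11188156781233, 'cam_to_world': array([[   0.5903,    0.5718,   -0.5696, 1174.6699],
       [   0.807 ,   -0.4297,    0.405 , -508.5455],
       [  -0.0131,   -0.6988,   -0.7152,  851.8648],
       [   0.    ,    0.    ,    0.    ,    1.    ]])}
side {'fx': 363.9756614079578, 'fy': 363.9756614079578, 'cx': 319.9394998066023, 'cy': 188.3025478940579, 'cam_to_world': array([[   0.98  ,   -0.0934,    0.176 ,  401.786 ],
       [  -0.1977,   -0.566 ,    0.8004, -730.4898],
       [   0.0248,   -0.8191,   -0.5731,  505.3754],
       [   0.    ,    0.    ,    0.    ,    1.    ]])}
{'fx': 309.70691628693146, 'fy': 309.70691628693146, 'cx': 321.8080153687637, 'cy': 196.8980237358306, 'mount': array([[  -0.0005,   -0.9516,   -0.3072,   78.6652],
       [   1.    ,   -0.0007,    0.0005,   -0.0832],
       [  -0.0006,   -0.3072,    0.9516, -132.0346],
       [   0.    ,    0.    ,    0.    ,    1.    ]])}
```

View pics/scene0.png

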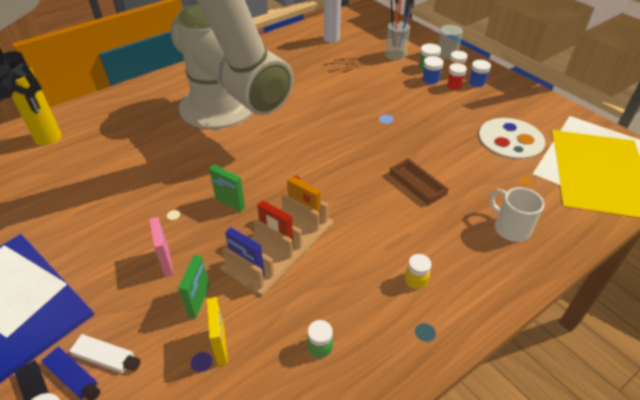

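View pics/side0.png

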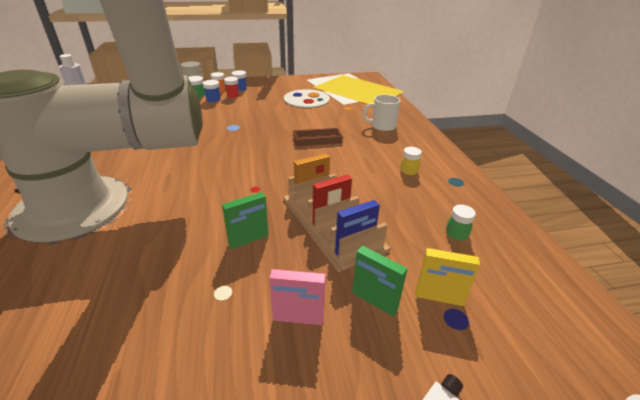

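Scene: blue canvas at about (244,248), red (275,220), ochre (304,193), stand (418,181). Side: blue (357,227), stand (318,137). I'll enlarge these for corner reading.

Run:
```python
import cv2, numpy as np
def crop(n,x,y,w,h,k): return cv2.resize(cv2.imread(f"pics/{n}0.png")[y:y+h,x:x+w],None,fx=k,fy=k,interpolation=cv2.INTER_CUBIC)
a=np.hstack([crop("scene",215,215,80,60,5),crop("scene",380,150,80,60,5)])
b=np.hstack([crop("side",320,190,80,60,5),crop("side",280,110,80,60,5)])
cv2.imwrite("pics/c0.png",np.vstack([a,b]))
```

```text
(no output)
```

View pics/c0.png

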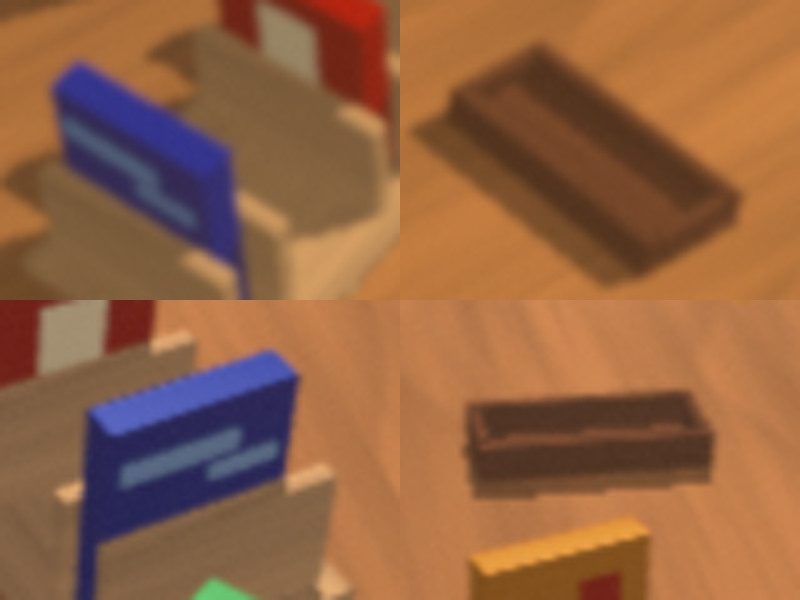

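The crop shows all four top corners of the blue canvas and of the stand in both views; I'll project them to z=110 and z=22.

```bash
cat > h.py <<'E'
import numpy as np
from rig import eyes
np.set_printoptions(suppress=True,precision=1)
def plane(n,uv,z):
    c=eyes.calibration(n);T=c["cam_to_world"];uv=np.array(uv,float)
    d=np.c_[(uv[:,0]-c["cx"])/c["fx"],(uv[:,1]-c["cy"])/c["fy"],np.ones(len(uv))]@T[:3,:3].T
    return (T[:3,3]+d*((z-T[2,3])/d[:,2])[:,None])[:,:2]
def box(n,uv,z):
    P=plane(n,uv,z);e=np.roll(P,-1,0)-P;L=np.linalg.norm(e,axis=1)
    i=np.argmax(L);a=(e[i]-e[(i+2)%4]); print(n,P.tolist().__len__(),"centre",P.mean(0),"sides",L,"long axis deg",np.degrees(np.arctan2(a[1],a[0]))%180)
E
python3 - <<'E'
from h import *
box("scene",[(226,232.6),(256.4,251.4),(261,245),(231,227.6)],110)
box("side",[(337.6,212),(374.4,200),(379.6,205),(341.6,217)],110)
box("scene",[(390.4,168.6),(408,158.4),(448,189.6),(427.6,199.5)],22)
box("side",[(293.4,131),(337.6,128.4),(342.6,136.6),(294.6,139.6)],22)
E
```

```text
scene 4 centre [ 582.2 -248.1] sides [79.5 17.4 77.4 15.5] long axis deg 17.301047154040717
side 4 centre [ 578.6 -249.9] sides [78.  16.5 78.5 14.8] long axis deg 16.33450540408984
scene 4 centre [600.6 221.9] sides [ 61.8 139.3  62.6 131.9] long axis deg 178.21967878239096
side 4 centre [597.8 220.6] sides [135.   55.3 140.8  55.3] long axis deg 179.05269412322718
```

```bash
python3 -m jog '[[0.041,-0.011,0,0,0,0,0.06],[0.041,-0.011,0,0,0,0,0.06],[0.041,-0.011,0,0,0,0,0.06],[0.041,-0.011,0,0,0,0,0.06],[0.041,-0.011,0,0,0,0,0.06]]' 40; python3 -m jog '[[0.041,-0.011,0,0,0,0,0.06],[0.041,-0.011,0,0,0,0,0.06],[0.041,-0.011,0,0,0,0,0.06],[0.041,-0.011,0,0,0,0,0.06],[0.041,-0.011,0,0,0,0,0.06]]'; python3 -m jog '[[0.041,-0.011,0,0,0,0,0.06],[0.041,-0.011,0,0,0,-0.028,0.06],[0,0,0,0,0,0,0.06],[0,0,0,0,0,0,0.06]]'
python3 - <<'E'
from h import *
import cv2
from rig import sense
from scipy.spatial.transform import Rotation as R
s=sense();cv2.imwrite("pics/w1.png",eyes.capture("wrist")[:,:,::-1])
q=s["ee_rot"];r=R.from_quat(q[[1,2,3,0]]);print(s["eef_pos"],q)
print(r.inv().apply(np.array([580.5,-249,0])-s["eef_pos"]), r.as_matrix()*1000)
# predicted wrist pixels of top corners
c=eyes.calibration("wrist");M=c["mount"]
a=np.radians(16.8);u=np.array([np.cos(a),np.sin(a)]);v=np.array([-u[1],u[0]])
for sx,sy in((1,1),(1,-1),(-1,-1),(-1,1)):
    p=np.r_[np.array([580.5,-249])+sx*40*u+sy*9*v,110]
    pc=M[:3,:3].T@(r.inv().apply(p-s["eef_pos"])-M[:3,3]);h=np.hypot(pc[0],pc[1]);k=np.arctan2(h,pc[2])*c["fx"]/h
    print(c["cx"]+k*pc[0],c["cy"]+k*pc[1])
E
```

```text
time_s: 0.6
eef_pos: [322.5, -398.5, 242.1]
ee_rot: [-0.0, 0.991, 0.132, -0.0]
force: [-1.3, -1.4, -0.5]
grip_width: 0.701
grip_force: 0.0
time_s: 1.1
eef_pos: [505.9, -291.5, 242.0]
ee_rot: [-0.0, 0.991, 0.133, -0.0]
force: [-0.4, -0.9, 0.0]
grip_width: 0.703
grip_force: 0.0
time_s: 1.5
eef_pos: [578.1, -249.4, 241.5]
ee_rot: [-0.0, 0.989, 0.147, -0.001]
force: [0.2, -0.8, -0.1]
grip_width: 0.706
grip_force: 0.0
[ 578.1 -249.4  241.5] [-0.   1.   0.1 -0. ]
[  2.7   0.5 241.5] [[  956.8   290.8    -1.2]
 [  290.8  -956.8     0.6]
 [   -1.     -0.9 -1000. ]]
311.7428629330187 142.38691868980095
332.80538544635056 142.41833756205193
331.81678602606377 228.71423237917512
312.4330137377923 228.69062543411482
```

View pics/w1.png

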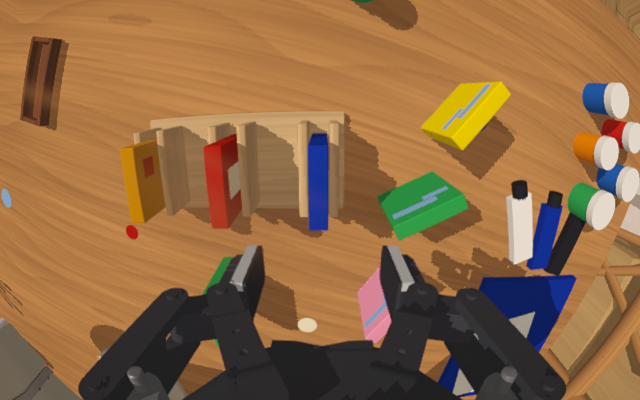

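Wrist view: blue top face spans about columns 308–328, rows 140–230, a few px left of my prediction (312–332). Measure by colour.

Run:
```python
import cv2,numpy as np
im=cv2.imread("pics/w1.png").astype(int);m=(im[:,:,0]>im[:,:,2]+40)&(im[:,:,0]>im[:,:,1]+30)
for y in range(130,236,6):
    x=np.where(m[y,290:350])[0]+290
    print(y,(x.min(),x.max(),im[y,x].mean(0).round()) if len(x) else None)
```

```text
130 None
136 (np.int64(312), np.int64(326), array([98., 32., 18.]))
142 (np.int64(309), np.int64(327), array([116.,  39.,  22.]))
148 (np.int64(308), np.int64(327), array([150.,  51.,  25.]))
154 (np.int64(308), np.int64(327), array([150.,  51.,  25.]))
160 (np.int64(308), np.int64(327), array([149.,  52.,  26.]))
166 (np.int64(308), np.int64(327), array([148.,  52.,  26.]))
172 (np.int64(308), np.int64(327), array([147.,  51.,  25.]))
178 (np.int64(308), np.int64(327), array([146.,  51.,  26.]))
184 (np.int64(308), np.int64(327), array([146.,  51.,  27.]))
190 (np.int64(309), np.int64(327), array([147.,  51.,  29.]))
196 (np.int64(309), np.int64(327), array([147.,  52.,  35.]))
202 (np.int64(309), np.int64(327), array([146.,  53.,  38.]))
208 (np.int64(309), np.int64(327), array([146.,  52.,  34.]))
214 (np.int64(309), np.int64(327), array([147.,  51.,  30.]))
220 (np.int64(309), np.int64(327), array([146.,  50.,  29.]))
226 (np.int64(309), np.int64(327), array([146.,  50.,  30.]))
232 None
```

```bash
python3 -m jog '[[0.002,-0.003,0.03,0,0,0,0.05],[0,0,0.03,0,0,0,0.05],[0,0,0.03,0,0,0,0.05],[0,0,0,0,0,0,0.05],[0,0,0,0,0,0,0.05]]'
python3 - <<'E'
import cv2,numpy as np
from rig import eyes
im=eyes.capture("wrist")[:,:,::-1];cv2.imwrite("pics/w2.png",im)
im=im.astype(int);m=(im[:,:,0]>im[:,:,2]+40)&(im[:,:,0]>im[:,:,1]+30)
for y in range(130,300,15):
    x=np.where(m[y,270:370])[0]+270
    print(y,(x.min(),x.max(),im[y,x].mean(0).round()) if len(x) else None)
E
```

```text
time_s: 2.05
eef_pos: [578.6, -247.4, 153.4]
ee_rot: [0.0, 0.989, 0.146, 0.0]
force: [0.5, -0.3, 1.5]
grip_width: 0.586
grip_force: 0.0
130 None
145 None
160 (np.int64(307), np.int64(331), array([121.,  39.,  20.]))
175 (np.int64(304), np.int64(333), array([152.,  52.,  25.]))
190 (np.int64(304), np.int64(333), array([151.,  54.,  32.]))
205 (np.int64(304), np.int64(332), array([151.,  55.,  38.]))
220 (np.int64(305), np.int64(332), array([152.,  53.,  29.]))
235 (np.int64(305), np.int64(332), array([151.,  54.,  33.]))
250 (np.int64(306), np.int64(332), array([121.,  45.,  32.]))
265 (np.int64(306), np.int64(332), array([118.,  43.,  32.]))
280 (np.int64(307), np.int64(331), array([143.,  49.,  29.]))
295 None
```

View pics/w2.png

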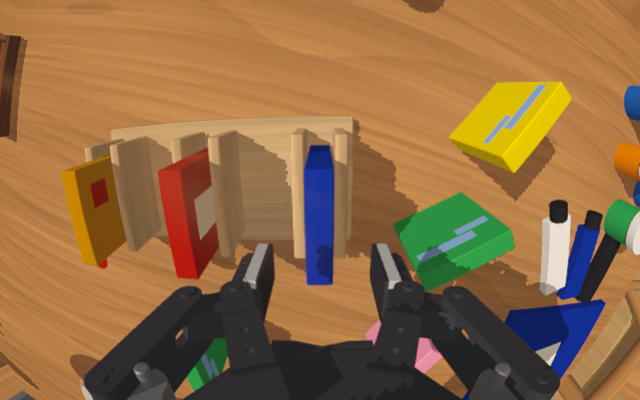

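Blue centred at column ~319 vs finger midpoint 322: about 2 mm toward −y of tool still; green and red are well clear of the fingers. Descend and grip.

```bash
python3 -m jog '[[0.001,-0.002,0.02,0,0,0,0.05],[0,0,0.025,0,0,0,0.05],[0,0,0.02,0,0,0,0.05],[0,0,0.003,0,0,0,0.05],[0,0,0,0,0,0,0.05]]'; python3 -m jog '[[0,0,0,0,0,0,0.03],[0,0,0,0,0,0,0.02],[0,0,0,0,0,0,0.01],[0,0,0,0,0,0,0.005],[0,0,0,0,0,0,0.005]]' 40
```

```text
time_s: 2.6
eef_pos: [579.8, -244.8, 85.8]
ee_rot: [0.001, 0.989, 0.146, 0.001]
force: [0.2, -1.3, 0.4]
grip_width: 0.584
grip_force: 0.0
time_s: 3.1
eef_pos: [580.0, -244.7, 85.8]
ee_rot: [0.001, 0.989, 0.146, 0.001]
force: [-1.1, -0.4, 6.2]
grip_width: 0.207
grip_force: 40.1
```

```bash
python3 -m jog '[[0,0,-0.01,0,0,0,0.005],[0,0,-0.015,0,0,0,0.005],[0,0,-0.015,0,0,0,0.005]]' 50; python3 -m jog '[[0,0,-0.02,0,0,0,0.005],[0,0,-0.03,0,0,0,0.005],[0,0,-0.03,0,0,0,0.005],[0,0,-0.03,0,0,0,0.005],[0,0,0,0,0,0,0.005]]'
python3 - <<'E'
from h import *
import cv2
from rig import sense
from scipy.spatial.transform import Rotation as R
s=sense();q=s["ee_rot"];r=R.from_quat(q[[1,2,3,0]])
print(s["eef_pos"],q*1000,r.inv().apply(np.array([599.5,221,0])-s["eef_pos"]))
cv2.imwrite("pics/s3.png",eyes.capture("side")[60:360,150:550,::-1])
E
```

```text
time_s: 3.4
eef_pos: [579.4, -244.3, 125.7]
ee_rot: [0.0, 0.989, 0.146, 0.0]
force: [-0.1, -0.5, -1.1]
grip_width: 0.204
grip_force: 48.8
time_s: 3.9
eef_pos: [580.5, -244.9, 240.1]
ee_rot: [0.003, 0.989, 0.146, 0.003]
force: [1.1, -0.7, 0.2]
grip_width: 0.204
grip_force: 48.9
[ 580.5 -244.9  240.1] [  2.9 989.2 146.5   3.3] [ 151.9 -442.   238. ]
```

View pics/s3.png

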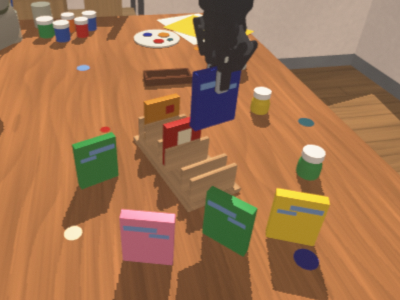

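Canvas is out, hanging upright in the gripper, with red and ochre still in place. Carry it to the stand and turn it by about 0.318 rad.

```bash
python3 -m jog '[[0.01,-0.03,0,0,0,0,0.005],[0.015,-0.044,0,0,0,0,0.005],[0.015,-0.044,0,0,0,0,0.005],[0.015,-0.044,0,0,0,0,0.005],[0.015,-0.044,0,0,0,0,0.005]]'; python3 -m jog '[[0.015,-0.044,0,0,0,0,0.005],[0.015,-0.044,0,0,0,0,0.005],[0.015,-0.044,0,0,0,0,0.005],[0.015,-0.044,0,0,0,0,0.005],[0.015,-0.044,0,0,0,0,0.005]]';  python3 -m jog '[[0.007,-0.016,0,0,0,0.08,0.005],[0,0,0,0,0,0.08,0.005],[0,0,0,0,0,0.08,0.005],[0,0,0,0,0,0.078,0.005],[0,0,0,0,0,0,0.005]]'
python3 - <<'E'
from h import *
import cv2
from rig import sense
from scipy.spatial.transform import Rotation as R
s=sense();q=s["ee_rot"];r=R.from_quat(q[[1,2,3,0]])
print(s["eef_pos"],r.as_matrix()*1000,r.inv().apply(np.array([599.5,221,0])-s["eef_pos"]))
a=eyes.capture("wrist")[:,:,::-1];b=eyes.capture("side")[:,:,::-1]; c=eyes.capture("scene")[:,:,::-1]
for n,i in zip("abc",(a,b,c)): cv2.imwrite(f"pics/{n}4.png",i)
k=lambda i:cv2.resize(i,None,fx=4,fy=4,interpolation=cv2.INTER_CUBIC)
out=np.zeros((600,800,3),np.uint8);out[:300,:400]=k(b[65:140,275:375]);out[:300,400:]=k(c[140:215,370:470]);w=cv2.resize(a,(480,300));out[300:,:480]=w;cv2.imwrite("pics/m4.png",out)
E
```

```text
time_s: 4.45
eef_pos: [586.0, -25.0, 233.6]
ee_rot: [-0.0, 0.989, 0.146, -0.001]
force: [0.2, 0.2, -0.2]
grip_width: 0.203
grip_force: 49.0
time_s: 4.95
eef_pos: [594.1, 207.3, 233.6]
ee_rot: [0.0, 0.989, 0.146, -0.001]
force: [0.6, -0.1, -1.1]
grip_width: 0.205
grip_force: 49.0
time_s: 5.45
eef_pos: [596.4, 222.8, 233.5]
ee_rot: [0.0, 1.0, -0.012, -0.001]
force: [0.7, -0.4, -1.1]
grip_width: 0.205
grip_force: 49.1
[596.4 222.8 233.5] [[  999.7   -24.7    -1.8]
 [  -24.7  -999.7    -0.3]
 [   -1.8     0.4 -1000. ]] [  3.5   1.6 233.5]
```

View pics/m4.png

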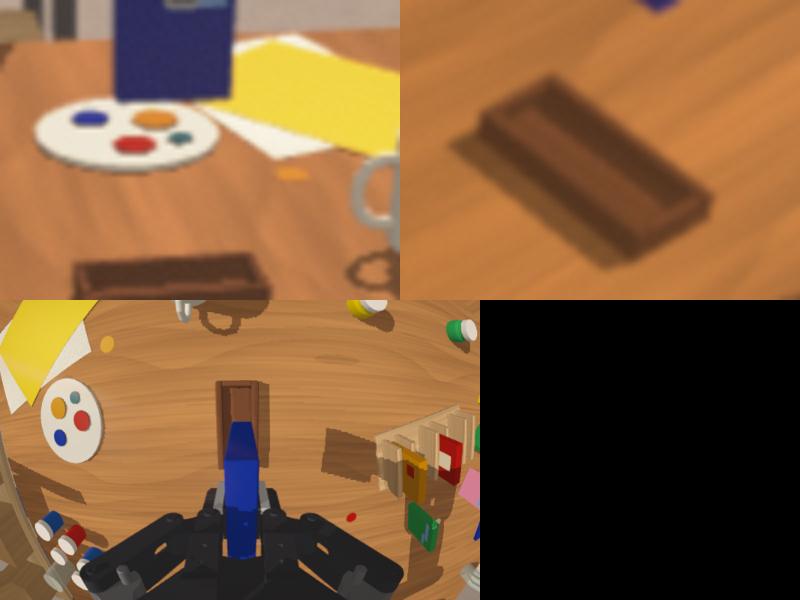

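The wrist view shows the canvas over the stand, parallel to it. Lower part-way and check the fit.

```bash
python3 -m jog '[[0.003,0,0.03,0,0,0,0.005],[0,0,0.03,0,0,0,0.005],[0,0,0.03,0,0,0,0.005],[0,0,0.03,0,0,0,0.005],[0,0,0,0,0,0,0.005]]'
python3 - <<'E'
from h import *
import cv2
from rig import sense
print(sense()["eef_pos"])
a=eyes.capture("wrist")[:,:,::-1];b=eyes.capture("side")[:,:,::-1]; c=eyes.capture("scene")[:,:,::-1]
for n,i in zip("abc",(a,b,c)): cv2.imwrite(f"pics/{n}5.png",i)
k=lambda i:cv2.resize(i,None,fx=4,fy=4,interpolation=cv2.INTER_CUBIC)
out=np.zeros((600,800,3),np.uint8);out[:300,:400]=k(b[80:155,270:370]);out[:300,400:]=k(c[140:215,370:470]);out[300:,:400]=cv2.resize(a[70:220,220:420],(400,300));cv2.imwrite("pics/m5.png",out)
E
```

```text
time_s: 6.1
eef_pos: [597.8, 222.2, 110.1]
ee_rot: [0.001, 1.0, -0.012, -0.004]
force: [0.2, -0.5, -0.7]
grip_width: 0.207
grip_force: 49.0
[597.8 222.2 110.1]
```

View pics/m5.png

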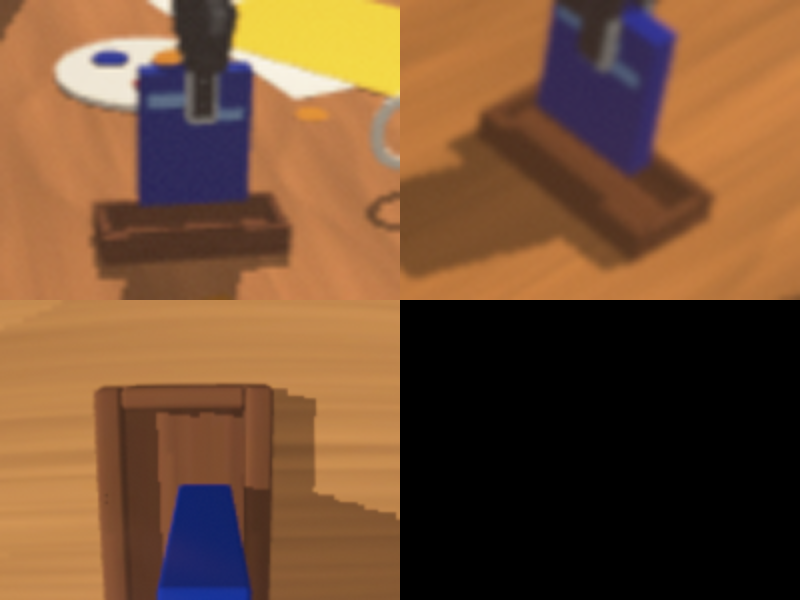

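The canvas hangs above the trough in all views; wrist view suggests it's off-centre across by several mm. Quantify.

Run:
```python
from h import *
from rig import sense
from scipy.spatial.transform import Rotation as R
s=sense();q=s["ee_rot"];r=R.from_quat(q[[1,2,3,0]]);print(s["eef_pos"])
print("canvas -y bottom edge, side",plane("side",[(305,131.25),(332,130.75)],34.3).ravel())
print("scene",plane("scene",[(405,167),(430,183.75)],34.3).ravel())
c=eyes.calibration("wrist");M=c["mount"]
def wr(uv,z):
    d=np.array(uv)/2+[220,70]-[c["cx"],c["cy"]];rr=np.hypot(*d);t=rr/c["fx"]
    v=np.r_[np.sin(t)*d/rr,np.cos(t)];D=r.apply(M[:3,:3]@v);o=s["eef_pos"]+r.apply(M[:3,3])
    return (o+D*(z-o[2])/D[2])[:2]
for n,uv,z in(("stand far L",(96,88),22),("far R",(271,86),22),("L row600",(107,298),22),("R row600",(268,298),22),("canvas bot L",(180,187),34.3),("R",(232,187),34.3),("top L",(158,288),134),("top R",(251,288),134)): print(n,wr(uv,z))
```

```text
[600.6 222.8 116.1]
canvas -y bottom edge, side [560.7 217.8 639.3 209.3]
scene [560.4 215.1 639.3 220.6]
stand far L [671.  260.4]
far R [669.8 196.7]
L row600 [589.  261.4]
R row600 [587.6 197.7]
canvas bot L [635.3 230.3]
R [634.9 212. ]
top L [635.5 231. ]
top R [635.  212.6]
```

```bash
python3 -m jog '[[0,-0.005,0.005,0,0,0,0.005],[0,0,0.004,0,0,0,0.005],[0,0,0,0,0,0,0.005],[0,0,0,0,0,0,0.005],[0,0,0,0,0,0,0.005]]'
python3 - <<'E'
from h import *
import cv2
from rig import sense
for i in range(3): print(sense()["eef_pos"])
a=eyes.capture("wrist")[:,:,::-1];print(sense()["eef_pos"]);b=eyes.capture("side")[:,:,::-1];print(sense()["eef_pos"]); c=eyes.capture("scene")[:,:,::-1]
for n,i in zip("abc",(a,b,c)): cv2.imwrite(f"pics/{n}6.png",i)
k=lambda i:cv2.resize(i,(400,300),interpolation=cv2.INTER_CUBIC)
out=np.zeros((600,800,3),np.uint8);out[:300,:400]=k(b[105:150,285:345]);out[:300,400:]=k(c[150:210,385:465]);out[300:,:400]=k(a[70:220,220:420]);cv2.imwrite("pics/m6.png",out)
E
```

```text
time_s: 6.75
eef_pos: [600.1, 227.7, 105.6]
ee_rot: [-0.0, 1.0, -0.012, 0.0]
force: [-0.9, 0.5, -1.1]
grip_width: 0.204
grip_force: 49.1
[600.1 227.7 105.6]
[600.1 227.7 105.6]
[600.1 227.7 105.6]
[600.1 227.6 105.5]
[600.1 227.6 105.5]
```

View pics/m6.png

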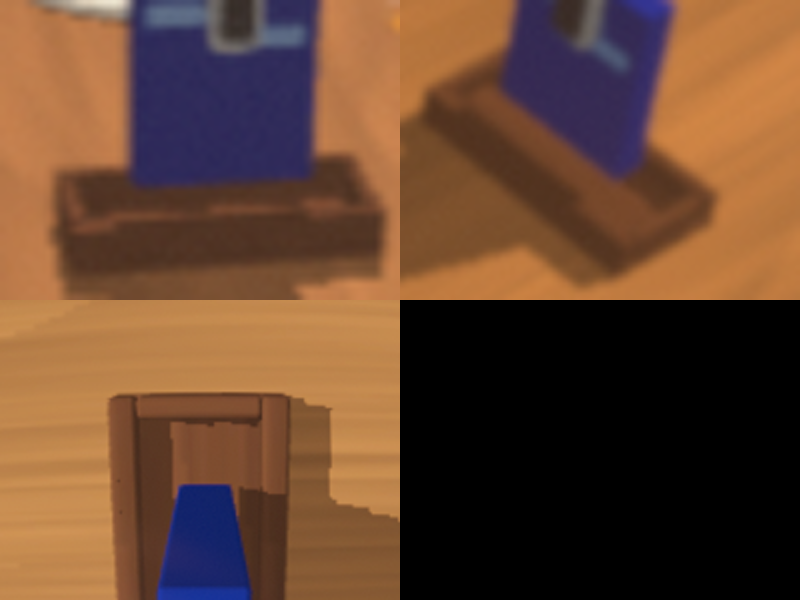

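Settled: canvas is ~2 mm off centre across, parallel, with ample clearance inside the trough. Correct and lower slowly.

```bash
python3 -m jog '[[0.001,-0.002,0.006,0,0,0,0.005],[0,0,0.006,0,0,0,0.005],[0,0,0.005,0,0,0,0.005],[0,0,0.002,0,0,0,0.005],[0,0,0,0,0,0,0.005]]'; python3 -m jog '[[0,0,0.001,0,0,0,0.005],[0,0,0,0,0,0,0.005],[0,0,0,0,0,0,0.005]]'
```

```text
time_s: 7.4
eef_pos: [600.8, 229.6, 85.8]
ee_rot: [0.0, 1.0, -0.012, -0.0]
force: [0.2, 0.2, -2.3]
grip_width: 0.202
grip_force: 49.1
time_s: 7.7
eef_pos: [601.1, 229.7, 85.5]
ee_rot: [-0.0, 1.0, -0.012, 0.0]
force: [0.3, 0.5, -0.8]
grip_width: 0.205
grip_force: 49.1
```

```bash
python3 -m jog '[[0,0,0.001,0,0,0,0.005],[0,0,0,0,0,0,0.005]]'; python3 -m jog '[[0,0,0.001,0,0,0,0.005],[0,0,0,0,0,0,0.005]]'
```

```text
time_s: 7.9
eef_pos: [601.0, 229.7, 84.2]
ee_rot: [0.0, 1.0, -0.012, -0.0]
force: [0.2, 0.6, -2.0]
grip_width: 0.206
grip_force: 49.1
time_s: 8.1
eef_pos: [601.1, 229.7, 83.9]
ee_rot: [-0.0, 1.0, -0.012, 0.0]
force: [-1.9, -0.3, 4.2]
grip_width: 0.208
grip_force: 49.7
```

Contact with the floor felt (force +4 N). Release gradually, then retreat upward.

```bash
python3 -m jog '[[0,0,0,0,0,0,0.021],[0,0,0,0,0,0,0.025],[0,0,0,0,0,0,0.032],[0,0,0,0,0,0,0.045],[0,0,0,0,0,0,0.045]]' 20; python3 -m jog '[[0,0,-0.01,0,0,0,0.045],[0,0,-0.03,0,0,0,0.045],[0,0,-0.04,0,0,0,0.045],[0,0,-0.04,0,0,0,0.045],[0,0,0,0,0,0,0.045]]'
python3 - <<'E'
from h import *
import cv2
a=eyes.capture("wrist")[:,:,::-1];b=eyes.capture("side")[:,:,::-1]; c=eyes.capture("scene")[:,:,::-1]
k=lambda i:cv2.resize(i,(400,300),interpolation=cv2.INTER_CUBIC)
out=np.zeros((600,800,3),np.uint8);out[:300,:400]=k(b[90:210,260:420]);out[:300,400:]=k(c[110:260,260:460]);out[300:,:400]=k(a[70:370,120:520]);cv2.imwrite("pics/m7.png",out)
E
```

```text
time_s: 8.6
eef_pos: [601.0, 229.7, 83.3]
ee_rot: [-0.0, 1.0, -0.012, 0.0]
force: [0.1, -0.9, -0.2]
grip_width: 0.527
grip_force: 0.0
time_s: 9.1
eef_pos: [602.9, 230.1, 210.4]
ee_rot: [-0.001, 1.0, -0.012, 0.006]
force: [-0.2, 0.3, 0.9]
grip_width: 0.533
grip_force: 0.0
```

View pics/m7.png

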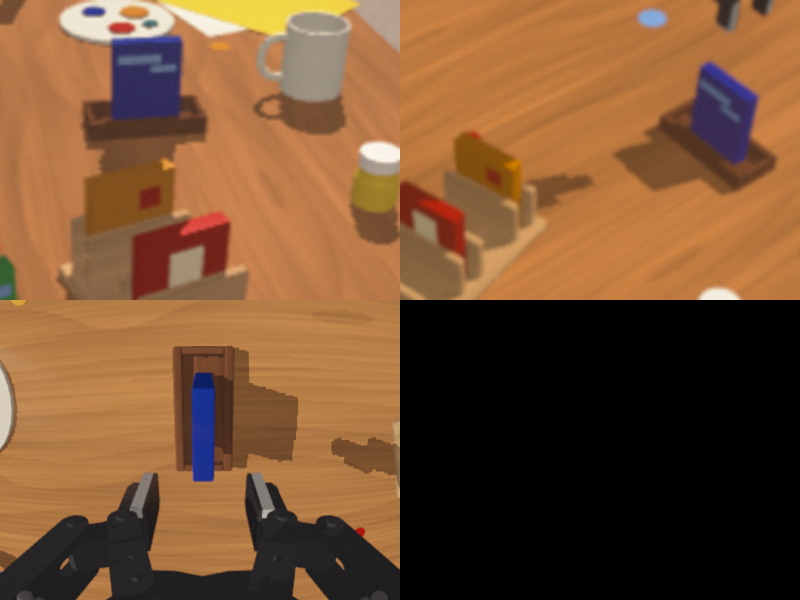

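The canvas stands upright and centred in the trough, the gripper is clear, and red and ochre are still in the rack.

```bash
python3 -m jog '[[0,0,0,0,0,0,0.045],[0,0,0,0,0,0,0.045]]'; python3 -c "from rig import finish_job; print(finish_job())"
```

```text
time_s: 9.45
eef_pos: [600.7, 229.6, 202.2]
ee_rot: [0.0, 1.0, -0.012, -0.001]
force: [-0.2, 0.5, 0.2]
grip_width: 0.528
grip_force: 0.0
the job is handed in; nothing more can be done
None
```

I pulled the blue canvas out of its slot, lowered it onto the stand's trough floor and let go; the last pictures show it upright and centred, with red and ochre still in the rack. I handed the job in at about 9.5 s, but no verdict came back.

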